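Slide a lid with its handle under the height-check bridge

TASK

Push the loose wooden lid flat along the bench, straight into the gate between the two rails and on under the low blue bridge, until its leading end is fully home against the black stop; then let go of it and leave it there. Only push it with the fingers: never lift or tip it, do not touch its arched handle, do not let the lid or the robot bump the bridge, and leave the other things on the bench where they are.

Things in the scene. Friction and masses are not known exactly. Their poses are not given: they have to be found in the camera images.
- gate: Height-check gate fixed to the bench, no floor of its own. Origin on the bench on its centre line; +x is the feed direction (to the robot's left, world +y within 0.2 rad), z up. Two aluminium rails 18 mm high, 12 thick, inner faces at y = +-53 mm, x = -20 to 100 mm; flared mouth from y = +-70 at x = -50 narrowing to +-53 at x = -20. Black stop 22 mm high, face at x = 100 mm.
- home (a point): Point fixed in the gate, on the bench at the gate's x = 25 mm, y = 0, axes as the gate's: the lid's origin lies here, axes parallel, when it is fully home against the stop. Its trailing edge then lies at the gate's x = -50 mm, level with the flares' tips
- bridge: Blue bridge of the gate, fixed, rigid. Origin on the bench below its middle, at x = 30 mm on the gate's centre line, axes as the gate's. Crossbeam 24 mm (x) by 168 mm (y), underside 49 mm and top 63 mm above the bench (screw heads to 65); legs 16 mm wide at y = +-76 mm, outside the rails.
- lid: Loose light-wood lid of a music player lying flat before the gate's mouth, askew and off the centre line: board 150 (x) x 100 (y) x 12 mm, about 0.2 kg, slides with ordinary friction (1 to 2 N). Origin at the centre of its underside, z up; +x is the leading end (within 0.35 rad of the gate's +x), trailing edge at x = -75 mm. 45 mm tall with its handle: 4 mm headroom under the bridge
- lid_handle: Arched handle of darker wood fixed on the lid's middle, along the lid's x: 118 mm long, 14 mm thick, top 45 mm above the lid's underside. Same origin and axes as the lid. Not to be touched.
- spare_handle: Bystander: loose arched wooden handle lying flat beside the gate, 118 mm long, about 42 mm wide, 14 mm high; origin at the middle of the line between its ends, on the bench.
- screwdriver: Bystander: loose screwdriver lying along its x (handle to -x), about 200 mm long, beside the gate on the robot's side; origin under its middle.
- screw_jar: Bystander: glass jar with steel lid, 64 mm across, 60 mm high, beyond the gate; origin at the centre of its underside.
- white_pot: Bystander: white plastic pot, 84 mm across, 55 mm high, beyond the gate; origin at the centre of its underside.
- player: Bystander: finished wooden music player with handle, 115 x 190 mm, 167 mm high with its handle, left of the gate; origin at the centre of its underside.
- front_panel: Bystander: wooden panel 115 x 180 x 8 mm with a black speaker disc, lying flat at the right; origin at the centre of its underside.
Things that resemble listed ones, but are neither listed nor needed, are in the scene too. Leave any orange or yellow look-alike of the lid alone.

How it is judged:
At the end, for the whole second after the job is handed in: The lid lies flat on the bench between the rails under the bridge, at rest, its leading end within 4 mm of the stop, within 6 mm of the centre line and 0.06 rad of straight (x of lid in the frame of gate between 0.021 and 0.029 m and y of lid in the frame of gate between -0.006 and 0.006 m and angle between the x axis of lid and the x axis of gate, either way round below 0.06 rad and angle between lid's own z axis and vertical below 0.03 rad and height (world z) of lid below 0.003 m and linear speed of lid below 0.01 m/s); the robot touches nothing.
It fails at once if the lid is lifted (6 mm) or tipped (0.08 rad) (height (world z) of lid above 0.006 m or angle between lid's own z axis and vertical above 0.08 rad).
It fails at once if the lid's handle is touched by the robot (over 1.5 N) (contact force between any of the arm, the fingers and lid_handle above 1.5 N).
It fails at once if the lid or the robot bumps the bridge (over 2 N) (contact force between any of lid, the arm, the fingers and bridge above 2 N).
It fails at once if another thing on the bench is moved (15 mm) or tipped (distance of any of spare_handle, screwdriver, screw_jar, white_pot, player, front_panel from where it was at the start of the episode above 0.015 m or angle between any of screw_jar, white_pot, player's own z axis and vertical above 0.3 rad).
It also fails if it takes over 59 s, if anything falls off the work surface, if the arm or the gripper's body presses on something with over 40 N, if the wrist force passes 120 N, or if a joint passes its speed limit or range.

ROBOT

A 6-joint arm with a two-finger parallel gripper is mounted at the origin on the work surface. World frame = base frame: x ahead of the robot, y to its left, z up, the work surface at z = 0. Lengths are in m, angles in rad, forces in N, time in s.
With the tool pointing down it reaches from about 0.2 to 0.875 m from the base axis. Payload 3.4 kg.
Tool frame: the origin (TCP) lies between the finger pads; the fingertips stand 25 mm ahead of it and the grasp point (between the pads) lies 6 mm ahead of it (r.nose_length is the z of the fingertips in the tool frame, in m); z points along the fingers, x is the direction in which the jaws open and shut, and the axes are right-handed (so a half turn about z gives the same grasp; the last joint's range is limited). The gripper opens to 94 mm and grips with 3 to 60 N. Pads are 16 mm wide; open, the fingers measure 119 mm over their backs; the gripper's body (75 mm by 177 mm) begins 78 mm behind the grasp point.
Start: joints at [1.08, 0.276, 1.505, -0, 1.361, -0.121], TCP at [0.208, 0.536, 0.23] pointing down, gripper open.
Joint ranges: [-2.89, 2.89], [-0.75, 2.08], [0.22, 2.7], [-1.18, 4.32], [0.11, 2.71], [-2.7, 2.7]. Speed limits (rad/s): [2.57, 2.57, 3.14, 3.14, 3.14, 3.14].

INTERFACE

Orientations are given as a unit quaternion [w, x, y, z].
In Python, from plant import r, gripper_to, inverse_kinematics, vision, models, telemetry gives the robot as it stands. Calls block until the motion is done:
- r.move_to(position, orientation): joint-space move of the TCP to a pose.
- r.move_l(position, rot=None, vel=0.15, guard=None): straight line of the TCP; rot=None keeps the orientation; vel is the mean speed in m/s. With guard (N) it stops when the force on the tool has changed by that much, and returns True; else False.
- r.movej(angles): joint-space move.
- gripper_to(opening, f_grip=None): finger opening in m; f_grip is the grip in N (None keeps the last); returns when the fingers have stopped.
- r.hold(seconds).
- inverse_kinematics(position, orientation): joint angles nearest the present ones, or None.
- vision.snapshot(name): name is "scene" or "top"; returns the picture (400x640x3 uint8, red, green, blue); there is no depth.
- vision.get_calibration(name): a dict with "fx", "fy", "cx", "cy" (pixels), "position" and "orientation" of the camera in the world. Camera axes: x right, y down, z forward; pixel columns grow to the right and rows downward; lengths in m; the calibration is good to about 2 mm. A picture is of the moment at which its call begins. get_calibration takes no time and is no camera call.
A pose or a line that the arm cannot do raises r.PlanningError and nothing moves.
- r.sign_off(): hands the job in, once; it reports no verdict.
Trained networks look in the newest picture that a camera, given by its name, has taken for a name from the list of things; names that differ only in an ending like _2 or _b are one class to them, and where a whole thing is asked for, a point or a joint stands for the part that bears it (a point fixed in the world has none). Each returns a list of dicts, best first, with "score" (0 to 1); they miss things now and then, are a little off and sometimes report something else, mostly with a low value. They report only what shows in the picture. A call takes as long as a camera call. They do not tell look-alikes from the thing itself.
- models.boxes_of(thing, camera): "at" ([x, y, z] in m, in world coordinates, good to about 4 mm: the middle of the surface that is visible of it).
- models.regions_of(thing, camera): "pixels" (400x640 bool, what is visible of it).
- models.mark_of(thing, camera): "at" ([x, y, z] in m, in world coordinates, good to about 4 mm: a listed point, or the origin of a listed thing).
Readings, each from a call of its own:
- telemetry.current_t(): time.
- telemetry.current_joints(): joint angles.
- telemetry.current_dq(): joint speeds.
- telemetry.current_joint_efforts(): joint torques, N m.
- telemetry.current_ee_pos(): TCP position.
- telemetry.current_tool_rot(): TCP orientation.
- telemetry.current_wrist_force(): force on the tool from outside, world axes, zero at the start.
- telemetry.current_torque(): the same for the moment, N m.
- telemetry.current_opening(): finger opening in m.
Only numpy, scipy, OpenCV 4.12 (cv2) and the standard library are available. Lean on these libraries where they do the work, as an engineer would, in place of code of your own. Each camera call takes 0.05 s, during which the arm holds its last target. There are 200 camera calls.

## Working session

There is one attempt and no reset: what is moved stays moved. The work goes in short steps, each a Python script; the robot and the scene stay as the last script left them, time stands still between calls to the robot, and variables do not carry over. Pictures are saved under pics/ and viewed, about 8 in all and at most 12, crops included, and the job is handed in when it is done.

```bash
ls; mkdir -p pics; python3 - <<'E'
from plant import r, vision, models, telemetry
import cv2,numpy as np
for c in ["top","scene"]:
    im=vision.snapshot(c); cv2.imwrite(f"pics/{c}0.png",im[:,:,::-1]); k=vision.get_calibration(c); print(c,k)
    for t in ["gate","home","bridge","lid","lid_handle","spare_handle","screwdriver"]:
        print(t,[(np.round(d["at"],3).tolist(),round(d["score"],2)) for d in models.mark_of(t,c)][:4])
print(telemetry.current_t(), r.nose_length, telemetry.current_tool_rot())
E
```

```text
pics
top {'fx': 508.02110450011884, 'fy': 508.02110450011884, 'cx': 313.9348267382232, 'cy': 201.73554077867502, 'position': array([ 0.22425158, -0.02662598,  1.48707378]), 'orientation': array([-0.07859589,  0.7132387 , -0.69202047,  0.07887272])}
gate [([0.54, 0.13, -0.001], 0.78)]
home []
bridge [([0.541, 0.163, -0.001], 0.57)]
lid [([0.263, -0.414, 0.001], 0.93), ([0.594, -0.075, 0.007], 0.64), ([0.378, -0.152, 0.003], 0.63)]
lid_handle [([0.383, -0.149, -0.001], 0.71), ([0.266, -0.417, -0.002], 0.48), ([0.592, -0.075, 0.002], 0.43)]
spare_handle [([0.7, 0.171, -0.001], 0.55)]
screwdriver [([0.394, 0.194, 0.002], 0.64)]
scene {'fx': 361.03303517756194, 'fy': 361.03303517756194, 'cx': 320.74989139385127, 'cy': 202.375113843056, 'position': array([ 1.16596367, -0.44941566,  0.71896246]), 'orientation': array([-0.36306539,  0.79852294,  0.44038701, -0.19132151])}
gate [([0.542, 0.133, 0.003], 0.87), ([0.54, 0.157, 0.0], 0.44)]
home [([0.541, 0.157, 0.002], 0.8)]
bridge [([0.538, 0.165, 0.003], 0.64), ([0.594, -0.074, 0.001], 0.5)]
lid [([0.386, -0.15, 0.001], 0.94), ([0.595, -0.076, -0.001], 0.78), ([0.268, -0.412, 0.001], 0.62)]
lid_handle [([0.594, -0.073, 0.001], 0.7), ([0.26, -0.418, 0.002], 0.61), ([0.381, -0.151, 0.004], 0.49)]
spare_handle [([0.697, 0.173, -0.003], 0.49)]
screwdriver [([0.393, 0.187, -0.004], 0.61)]
0.8 0.025 [-4.53473334e-05  8.25056562e-01  5.65050140e-01  7.35466753e-05]
```

View pics/top0.png

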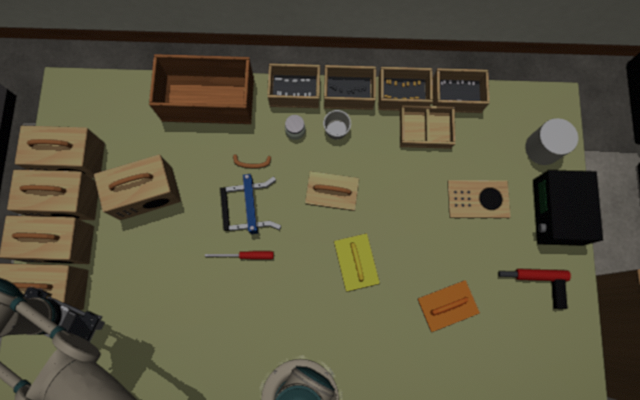

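View pics/scene0.png

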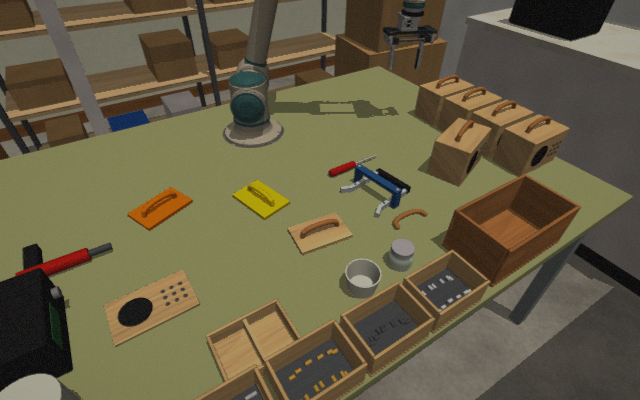

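The pale-wood lid is at top-image pixel (332,191), just right of the gate. The gate's blue beam is at about (250,204), with the stop at (225,209). The yellow and orange boards are the look-alikes. Next I'll measure the poses precisely.

```bash
cat > h.py <<'E'
from plant import r, gripper_to, inverse_kinematics, vision, models, telemetry
import cv2,numpy as np
from scipy.spatial.transform import Rotation as R
def rot(q): return R.from_quat(np.roll(q,-1))
def project_plane(px,cam,z):
    k=vision.get_calibration(cam); px=np.atleast_2d(px).astype(float)
    d=np.c_[(px[:,0]-k["cx"])/k["fx"],(px[:,1]-k["cy"])/k["fy"],np.ones(len(px))]
    d=rot(k["orientation"]).apply(d); return (k["position"]+d*((z-k["position"][2])/d[:,2])[:,None])[:,:2]
def rect(mask,cam,z):
    "min-area rectangle of the mask on plane z: centre, sizes (long, short), direction of long side nearest +y (yaw)"
    n,l,s,_=cv2.connectedComponentsWithStats(mask.astype(np.uint8)); m=l==1+np.argmax(s[1:,4])
    v,u=np.nonzero(m); p=project_plane(np.c_[u,v],cam,z)
    b=cv2.boxPoints(cv2.minAreaRect((p*1000).astype(np.float32)))/1000
    e=[b[1]-b[0],b[2]-b[1]]; e.sort(key=lambda a:-np.linalg.norm(a))
    return b.mean(0),[np.linalg.norm(x) for x in e],np.arctan2(e[0][1],e[0][0])%np.pi
def lid(cam="top",near=None):
    im=vision.snapshot(cam); out=[]
    for d in models.regions_of("lid",cam):
        c,s,a=rect(d["pixels"],cam,0.012)
        out.append((np.round(c,4),np.round(s,3),round(a,3),round(d["score"],2)))
    return im,out
E
python3 - <<'E'
from h import *
for cam in["top","scene"]:
    im,o=lid(cam); [print(cam,x) for x in o]
    for t,z in [("bridge",.063),("spare_handle",.014),("screwdriver",.02),("screw_jar",.06),("white_pot",.055)]:
        for d in models.regions_of(t,cam)[:1]: print(cam,t,*rect(d["pixels"],cam,z),d["score"])
    h=cv2.cvtColor(im,cv2.COLOR_RGB2HSV); m=(abs(h[...,0].astype(int)-110)<14)&(h[...,1]>120)&(h[...,2]>60)
    w=np.zeros_like(m); 
    w[165:245,235:270]=1 if cam=="top" else 0
    if cam=="scene": w[150:210,345:410]=1
    print("blue",rect(m&w,cam,.063))
im=vision.snapshot("top"); cv2.imwrite("pics/crop1.png",cv2.resize(im[140:280,190:390,::-1],None,fx=4,fy=4,interpolation=cv2.INTER_CUBIC))
E
```

```text
top (array([ 0.5965, -0.0728], dtype=float32), array([0.15 , 0.104], dtype=float32), np.float32(1.445), 0.82)
top (array([ 0.2678, -0.4115], dtype=float32), array([0.153, 0.101], dtype=float32), np.float32(1.964), 0.73)
top (array([ 0.3839, -0.1489], dtype=float32), array([0.155, 0.105], dtype=float32), np.float32(0.277), 0.59)
top bridge [0.5367949  0.16359094] [np.float32(0.17887157), np.float32(0.030995943)] 0.15257977 0.8
top screwdriver [0.396969   0.14497489] [np.float32(0.107074864), np.float32(0.023189003)] 1.6009983 0.62
top screw_jar [0.7747506  0.04239099] [np.float32(0.075862415), np.float32(0.06260495)] 0.03131979 0.88
top white_pot [ 0.7886598  -0.08284809] [np.float32(0.09231714), np.float32(0.08103146)] 0.025829472 0.71
blue (array([0.5391624 , 0.16293451], dtype=float32), [np.float32(0.16410865), np.float32(0.023559023)], np.float32(0.15494621))
scene (array([ 0.3897, -0.1554], dtype=float32), array([0.157, 0.104], dtype=float32), np.float32(0.253), 0.88)
scene (array([ 0.5997, -0.0786], dtype=float32), array([0.152, 0.106], dtype=float32), np.float32(1.436), 0.85)
scene (array([ 0.2729, -0.4165], dtype=float32), array([0.152, 0.117], dtype=float32), np.float32(1.98), 0.84)
scene bridge [0.56207705 0.13727905] [np.float32(0.20496161), np.float32(0.077795334)] 0.14233036 0.61
scene spare_handle [0.68173254 0.16056985] [np.float32(0.114305146), np.float32(0.039395183)] 1.5974348 0.7
scene screwdriver [0.40163174 0.13872252] [np.float32(0.11732773), np.float32(0.0349305)] 1.600959 0.83
scene screw_jar [0.80075645 0.02157047] [np.float32(0.10590059), np.float32(0.059941888)] 2.1540346 0.82
scene white_pot [ 0.8043262  -0.09464768] [np.float32(0.106883), np.float32(0.08288767)] 2.5841215 0.67
blue (array([0.5457592 , 0.16219983], dtype=float32), [np.float32(0.17243873), np.float32(0.02479493)], np.float32(0.15793405))
```

View pics/crop1.png

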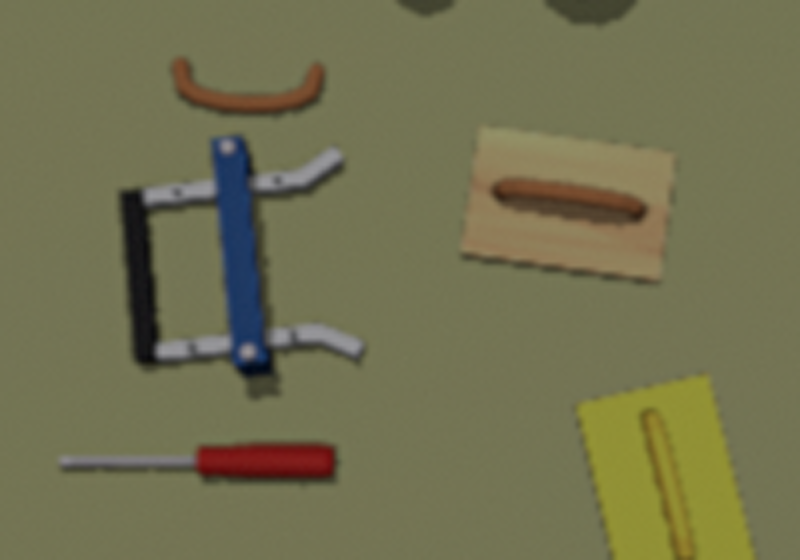

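```bash
cat >> h.py <<'E'
G=np.array([.543,.132]); A=1.726
F=np.array([np.cos(A),np.sin(A)]); L=np.array([-F[1],F[0]])
def W(x,y,z=None):
    p=G+x*F+y*L; return p if z is None else [p[0],p[1],z]
def inG(c,a): d=np.asarray(c)-G; return np.round([d@F*1e3,d@L*1e3,(a-A)*1e3],1)   # mm, mm, mrad
def down(phi): return [0,np.cos(phi/2),np.sin(phi/2),0]
def look(cam="top"):
    im,o=lid(cam)
    for c,s,a,sc in o:
        g=inG(c,a)
        if -260<g[0]<60 and abs(g[1])<70: print(cam,"lid in gate",g,s,sc)
    return im
E
python3 - <<'E'
from h import *
print(inG((.596,-.074),1.442))
gripper_to(.09)
q=down(A-np.pi)
r.move_to(W(-.203,-.112,.25),q); print(telemetry.current_joints().round(2))
r.move_l(W(-.203,-.112,.08)); 
print(r.move_l(W(-.203,-.112,.029),vel=.06,guard=8))
f0=telemetry.current_wrist_force()
for y in (-.09,-.075,-.065,-.058):
    s=r.move_l(W(-.203,y,.029),vel=.03,guard=12); print(y,s,(telemetry.current_wrist_force()-f0).round(1))
    if s: break
print(telemetry.current_t()); im=look(); look("scene")
cv2.imwrite("pics/crop2.png",cv2.resize(im[140:280,190:390,::-1],None,fx=4,fy=4,interpolation=cv2.INTER_CUBIC))
E
```

```text
[-211.7  -20.5 -284. ]
[-0.17  0.44  1.21  0.    1.5   1.24]
False
-0.09 False [-0.1  0.3 -1. ]
-0.075 False [ 0.1  0.5 -0. ]
-0.065 False [-0.7 -0.1 -0.6]
-0.058 False [ 0.4 -0.6  0.9]
9.2167
scene lid in gate [-255.8   17.5  251. ] [0.053 0.016] 0.18
```

View pics/crop2.png

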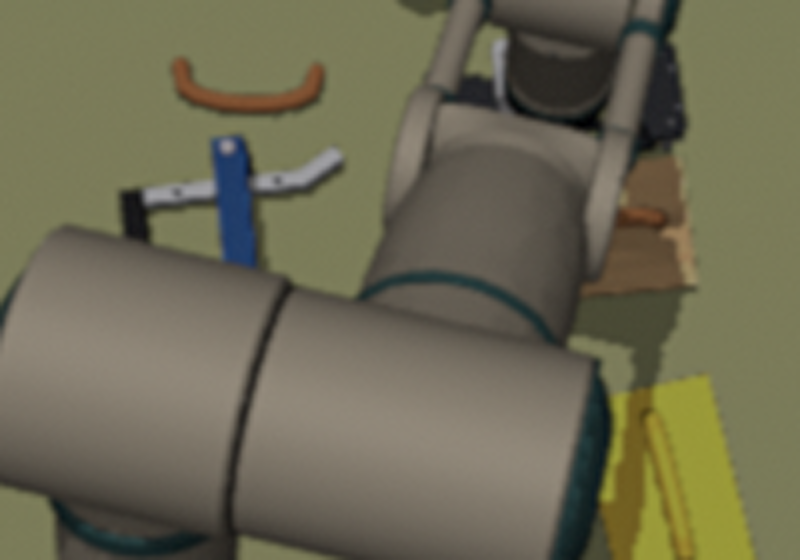

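```bash
python3 - <<'E'
from h import *
r.move_l(W(-.203,-.085,.029),vel=.08); r.move_l(W(-.203,-.085,.15),vel=.2)
r.move_to(W(-.33,0,.15),down(A-np.pi/2)); print(telemetry.current_joints().round(2))
print(telemetry.current_t()); im=look(); im2=look("scene")
a=cv2.resize(im[140:280,190:390,::-1],None,fx=3,fy=3,interpolation=cv2.INTER_CUBIC)
b=im2[130:270,200:400,::-1]; b=cv2.resize(b,None,fx=1,fy=1)
cv2.imwrite("pics/crop3.png",np.hstack([a[:, :],np.vstack([b,np.zeros((280,200,3),np.uint8)])]))
E
```

```text
[-0.43  0.4   1.52  0.    1.22 -0.58]
12.2583
top lid in gate [-1.881e+02 -1.200e+00 -1.695e+03] [0.101 0.081] 0.92
scene lid in gate [-228.4    0.3  -29. ] [0.155 0.108] 0.71
```

View pics/crop3.png

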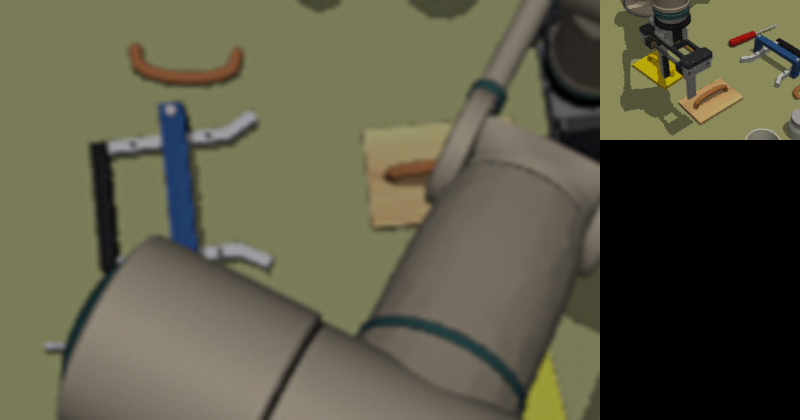

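```bash
python3 - <<'E'
from h import *
gripper_to(.06)
r.move_l(W(-.33,0,.029),vel=.08,guard=8)
print(r.move_l(W(-.215,0,.029),vel=.05,guard=10), inG(telemetry.current_ee_pos()[:2],A))
print(telemetry.current_t()); im=look(); im2=look("scene")
a=cv2.resize(im[140:280,190:390,::-1],None,fx=2,fy=2,interpolation=cv2.INTER_CUBIC)
b=cv2.resize(im2[130:270,250:450,::-1],None,fx=2,fy=2,interpolation=cv2.INTER_CUBIC)
cv2.imwrite("pics/crop4.png",np.hstack([a,b]))
E
```

```text
False [-215.1   -0.     0. ]
17.225
top lid in gate [  -76.      3.3 -1688. ] [0.101 0.051] 0.8
scene lid in gate [-118.2  -26.8  572. ] [0.185 0.088] 0.85
```

View pics/crop4.png

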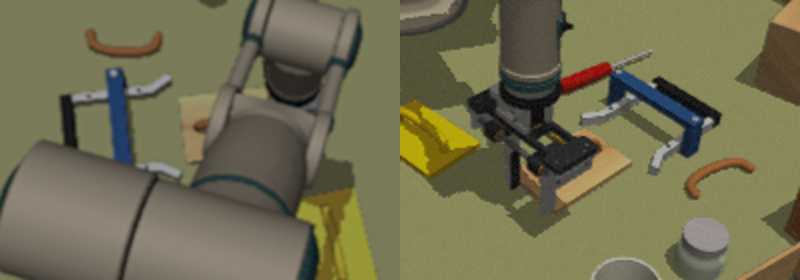

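```bash
python3 - <<'E'
from h import *
f0=telemetry.current_wrist_force()
for x in (-.17,-.14,-.12,-.10,-.085,-.075):
    s=r.move_l(W(x,0,.029),vel=.05,guard=10); print(x,s,(telemetry.current_wrist_force()-f0).round(1),inG(telemetry.current_ee_pos()[:2],A))
    if s: break
print(telemetry.current_t()); im=look(); im2=look("scene")
a=cv2.resize(im[140:280,190:390,::-1],None,fx=2,fy=2,interpolation=cv2.INTER_CUBIC)
b=cv2.resize(im2[130:230,325:450,::-1],(400,280),interpolation=cv2.INTER_CUBIC)
cv2.imwrite("pics/crop5.png",np.hstack([a,b]))
E
```

```text
-0.17 True [ 0.   2.1 -0.3] [-176.4   -4.     0. ]
18.2
scene lid in gate [-93.3 -40.3 257. ] [0.164 0.062] 0.64
scene lid in gate [   45.5    19.3 -1671. ] [0.232 0.178] 0.47
```

View pics/crop5.png

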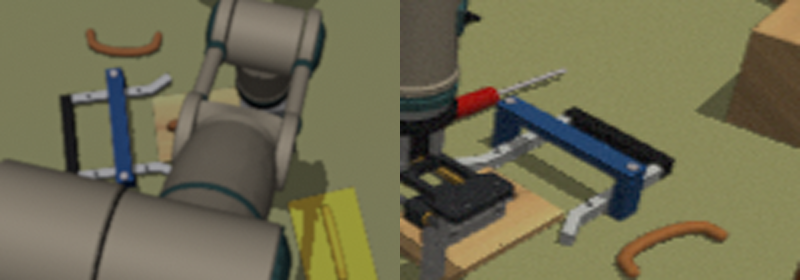

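```bash
python3 - <<'E'
from h import *
print(inG(telemetry.current_ee_pos()[:2],A),telemetry.current_ee_pos(),telemetry.current_wrist_force().round(2),telemetry.current_torque().round(2),telemetry.current_opening())
im=vision.snapshot("top"); im2=vision.snapshot("scene")
a=cv2.resize(im[165:240,225:305,::-1],(480,450),interpolation=cv2.INTER_CUBIC)
b=cv2.resize(im2[150:225,325:378+0,::-1],(318,450),interpolation=cv2.INTER_CUBIC)
cv2.imwrite("pics/crop6.png",np.hstack([a,b]))
E
```

```text
[-177.2   -3.5    0. ] [ 0.57382547 -0.04257152  0.0293957 ] [ 0.66  0.22 -0.53] [-0.04  0.08 -0.01] 0.05984384562616818
```

View pics/crop6.png

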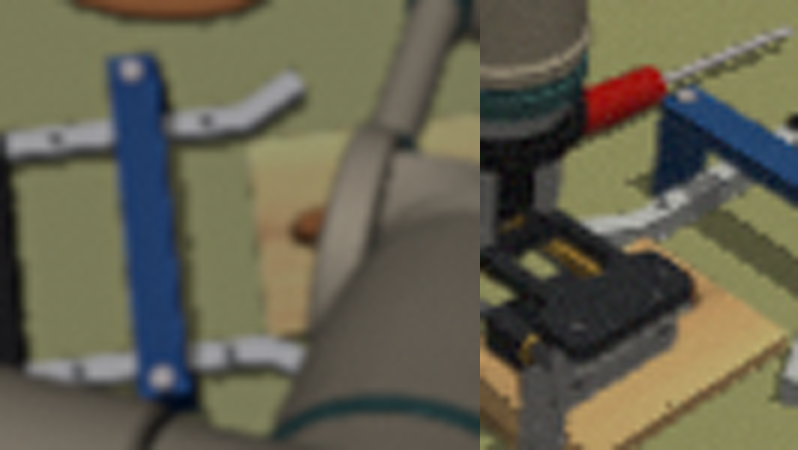

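```bash
python3 - <<'E'
from h import *
f0=telemetry.current_wrist_force()
for x in (-.165,-.15,-.13,-.11,-.095,-.085,-.075):
    s=r.move_l(W(x,-.0035,.029),vel=.04,guard=10); print(x,s,(telemetry.current_wrist_force()-f0).round(1),inG(telemetry.current_ee_pos()[:2],A))
    if s: break
print(telemetry.current_t()); 
E
```

```text
-0.165 False [ 0.1  0.1 -0.3] [-164.5   -3.5    0. ]
-0.15 False [-1.1  0.5 -0.6] [-149.2   -3.     0. ]
-0.13 False [-0.8  0.6  0.2] [-129.7   -3.5    0. ]
-0.11 False [-0.6  0.5 -0.4] [-109.5   -3.4    0. ]
-0.095 False [-0.  -0.3  0.6] [-94.5  -3.4   0. ]
-0.085 False [-0.6  1.1  0. ] [-84.5  -3.4   0. ]
-0.075 False [-0.7  1.4 -0.6] [-74.5  -3.4   0. ]
22.125
```

```bash
python3 - <<'E'
from h import *
s=r.move_l(W(-.045,-.0035,.029),vel=.02,guard=12); print(s,telemetry.current_wrist_force().round(1),inG(telemetry.current_ee_pos()[:2],A))
e=inG(telemetry.current_ee_pos()[:2],A)[0]/1e3
r.move_l(W(e-.04,-.0035,.029),vel=.05); r.move_l(W(e-.06,-.0035,.2),vel=.15)
r.move_to(W(-.33,0,.25),down(A-np.pi/2))
q=telemetry.current_joints().copy(); q[0]=-1.0; r.movej(q)
print(telemetry.current_t()); im=look(); im2=look("scene")
a=cv2.resize(im[165:240,215:295,::-1],(480,450),interpolation=cv2.INTER_CUBIC)
b=cv2.resize(im2[150:225,335:388,::-1],(318,450),interpolation=cv2.INTER_CUBIC)
cv2.imwrite("pics/crop7.png",np.hstack([a,b]))
E
```

```text
True [ 1.  -1.   0.6] [-57.3  -3.4   0. ]
27.55
top lid in gate [-1.120e+01  1.000e-01 -1.588e+03] [0.107 0.072] 0.58
scene lid in gate [-1.8 -2.5  5. ] [0.116 0.109] 0.65
```

View pics/crop7.png

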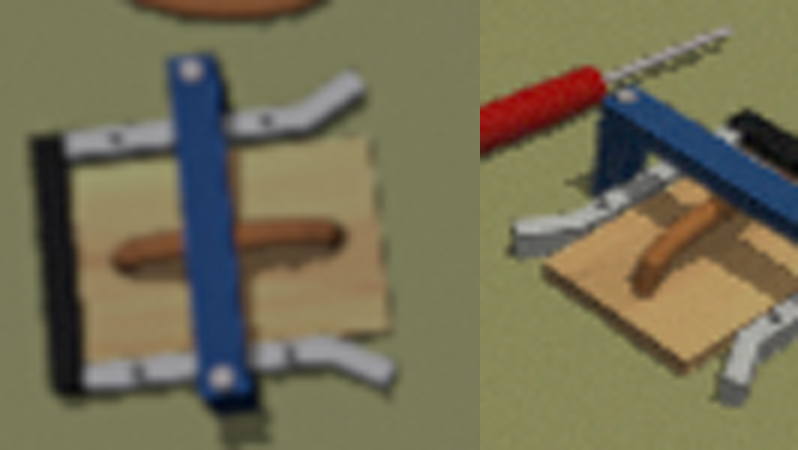

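```bash
python3 - <<'E'
from h import *
r.hold(.3); print(telemetry.current_wrist_force().round(1)); r.sign_off(); print(telemetry.current_t())
E
```

```text
[-0.4  0.2 -0.6]
the job is handed in; nothing more can be done
the job is handed in; nothing more can be done
```

The lid is in the gate under the bridge with its leading end against the black stop, and the job is handed in. The clock read about 28 s at my last reading before the hand-in, against the 59 s limit. I pushed the lid's far side with the open fingers to straighten and centre it. Then I pushed its trailing edge along the gate until the force guard tripped at the stop, backed off and raised the arm clear.

**Last checks:**
- **Seating:** the final top view shows no gap at the stop. The trailing edge is level with the flares' tips, as it should be when home.
- **Pose:** the top-camera fit of the visible part gave y ≈ 0 mm, about 0.02 rad off straight, and the trailing edge at x ≈ -47 mm against -50 nominal. The bridge hides part of the lid, so these are rough.
- **Contact:** the wrist force was near zero just before I handed the job in.

**Problems and disagreements:**
- **Guard trip at the mouth:** the 10 N guard tripped once, probably because the lid's leading corner met the robot-side flare. The tool was then about 4 mm to the side, and I carried on along that line without further trouble.
- **Misleading fits:** some camera fits during the push were wrong because the arm hid part of the lid, so I relied on the pictures there.
- **Bystanders:** I did not re-measure them at the end. The spare handle and screwdriver showed no visible shift in the pictures I viewed.

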